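Set the seasonings out on their drip coasters

ROBOT

A 6-joint arm with a two-finger parallel gripper is mounted at the origin on a cart in front of the work surface, level with it; the furniture and walls round the work are solid. World frame = base frame: x ahead of the robot, y to its left, z up, the work surface at z = 0. Lengths are in m, angles in rad, forces in N, time in s.
With the tool pointing down it reaches from about 0.3 to 0.825 m from the base axis. Payload 5.4 kg.
Tool frame: the origin (TCP) lies midway between the tips of the shut fingers; the grasp point (between the pads) lies 19 mm behind it (robot.grip_point_offset is the distance from the TCP to the grasp point, in m); z points along the fingers, y is the line along which they close (so a half turn about z gives the same grasp; the last joint's range is limited). The gripper opens to 92 mm and grips with 3 to 60 N. Pads are 20 mm wide; open, the fingers measure 128 mm over their backs; the gripper's body (75 mm by 189 mm) begins 69 mm behind the grasp point.
Start: joints at [1.109, 0.158, 1.597, -0, 1.386, -0.21], TCP at [0.143, 0.557, 0.215] pointing down, gripper open.
Joint ranges: [-2.91, 2.91], [-0.94, 2.29], [0.18, 2.7], [-1.29, 4.43], [0.17, 2.64], [-3, 3]. Speed limits (rad/s): [2.57, 2.57, 3.14, 3.14, 3.14, 3.14].

INTERFACE

Orientations are given as a rotation vector (axis times angle).
In Python, from bench import robot, solver, eyes gives the robot as it stands. Calls block until the motion is done:
- robot.move_ptp(position, orientation): joint-space move of the TCP to a pose.
- robot.move_l(position, vel=0.15, attitude=None): straight line of the TCP; attitude=None keeps the orientation; vel is the mean speed in m/s.
- robot.goto_joints(angles): joint-space move.
- robot.move_gripper(opening): finger opening in m; the grip force is fixed at half the most; returns when the fingers have stopped.
- robot.dwell(seconds).
- solver.inverse_kinematics(position, orientation): joint angles nearest the present ones, or None.
- eyes.read_camera(name): name is "scene" or "top" or "wrist"; returns the picture (480x640x3 uint8, red, green, blue); there is no depth.
- eyes.camera_model(name): a dict with "mtx" (3x3 intrinsics, pixels), "R" (3x3) and "t" (3): a world point X has camera coordinates R X + t; the wrist camera has in their place "T_tool_cam" (4x4, takes a point from camera to tool coordinates, whose origin is the TCP and whose axes are the flange's). Camera axes: x right, y down, z forward; pixel columns grow to the right and rows downward; lengths in m; the calibration is good to about 2 mm. The wrist camera is an equidistant fisheye: a pixel r from the principal point sees the ray r / f radians off the axis. A picture is of the moment at which its call begins: read the wrist's pose just before it. camera_model takes no time and is no camera call.
A pose or a line that the arm cannot do raises robot.MotionError and nothing moves.
- robot.finish_job(): hands the job in; it is judged then, once.
Readings, each from a call of its own:
- robot.get_time(): time.
- robot.get_joint_pos(): joint angles.
- robot.get_qd(): joint speeds.
- robot.get_joint_torque(): joint torques, N m.
- robot.get_tool_pos(): TCP position.
- robot.get_tool_rot(): TCP orientation.
- robot.get_contact_force(): force on the tool from outside, world axes, zero at the start.
- robot.get_wrist_torque(): the same for the moment, N m.
- robot.get_opening(): finger opening in m.
- robot.get_finger_force(): force on a finger pad.
Only numpy, scipy, OpenCV 4.12 (cv2) and the standard library are available. Lean on these libraries where they do the work, as an engineer would, in place of code of your own. Each camera call takes 0.05 s, during which the arm holds its last target. There are 200 camera calls.

TASK

Set the four seasonings out on their drip coasters: the red-capped spice jar on the red coaster, the jar with the yellow lid on the yellow one, the wooden pepper mill on the wooden one and the grey salt shaker on the dark grey one. Stand each upright inside the rim, in the middle of its coaster, without tipping any over on the way, and leave the white-lidded jam jar and the blue and yellow tin where they stand.

Things in the scene. Friction and masses are not known exactly. Their poses are not given: they have to be found in the camera images.
- spice_jar: Glass spice jar with a red screw cap, round, 106 mm high; glass body 42 mm across, cap 45 mm across from 85 mm up to the top. About 0.11 kg. Origin: centre of its underside; z up its axis, yaw has no meaning (it is round).
- mustard_jar: Small glass jar with ochre contents and a yellow lid, round, 75 mm high, lid 52 mm across, body about 47 mm across below it. About 0.17 kg. Origin: centre of its underside; z up its axis, yaw has no meaning (it is round).
- pepper_mill: Tall turned pepper mill of brown wood, round, 170 mm high: a waisted body up to 58 mm across with its top at 122 mm, then a round head 50 mm across at its middle, 141 mm up (from 123 to 159 mm; the easiest place to grip), and a small knob on top. The head does not turn. About 0.18 kg. Origin: centre of its underside; z up its axis, yaw has no meaning (it is round).
- salt_shaker: Salt shaker of clear glass with a light grey domed cap and grey contents, round, 90 mm high, body 44 mm across up to 66 mm, cap 34 mm across. About 0.10 kg. Origin: centre of its underside; z up its axis, yaw has no meaning (it is round).
- jam_jar: Jar with a white lid and red label, round, 64 mm across, 87 mm high: not a seasoning, stays where it is. Origin: centre of its underside; z up its axis, yaw has no meaning (it is round).
- corn_tin: Tin with a blue and yellow label, round, 57 mm across, 72 mm high: not a seasoning, stays where it is. Origin: centre of its underside; z up its axis, yaw has no meaning (it is round).
- red_coaster: Red round drip coaster, fixed to the worktop: 94 mm across, rim 9 mm high and 4 mm thick, flat floor 4 mm above the worktop and 86 mm across. Origin: centre of its underside, on the worktop; z up.
- yellow_coaster: Yellow round drip coaster, fixed to the worktop: 94 mm across, rim 9 mm high and 4 mm thick, flat floor 4 mm above the worktop and 86 mm across. Origin: centre of its underside, on the worktop; z up.
- wooden_coaster: Brown wooden round drip coaster, fixed to the worktop: 94 mm across, rim 9 mm high and 4 mm thick, flat floor 4 mm above the worktop and 86 mm across. Origin: centre of its underside, on the worktop; z up.
- grey_coaster: Dark grey round drip coaster, fixed to the worktop: 94 mm across, rim 9 mm high and 4 mm thick, flat floor 4 mm above the worktop and 86 mm across. Origin: centre of its underside, on the worktop; z up.
Mind the look-alikes: they are no part of the job. What is shaped like the mustard_jar but green is not meant.

How it is judged:
At the end, for the whole second after the job is handed in: Each of the four seasonings stands on the floor of its own coaster, its axis within 15 mm of the coaster's centre, underside below 8 mm above the worktop, upright within 0.1 rad, at rest and released; the jam jar and the tin are upright and within 30 mm of where they stood (horizontal distance between spice_jar and red_coaster below 0.015 m and z of spice_jar in the frame of red_coaster between 0 and 0.008 m and angle between each of spice_jar, mustard_jar, pepper_mill, salt_shaker, jam_jar, corn_tin's own z axis and vertical below 0.1 rad and linear speed of each of spice_jar, mustard_jar, pepper_mill, salt_shaker below 0.02 m/s and horizontal distance between mustard_jar and yellow_coaster below 0.015 m and z of mustard_jar in the frame of yellow_coaster between 0 and 0.008 m and horizontal distance between pepper_mill and wooden_coaster below 0.015 m and z of pepper_mill in the frame of wooden_coaster between 0 and 0.008 m and horizontal distance between salt_shaker and grey_coaster below 0.015 m and z of salt_shaker in the frame of grey_coaster between 0 and 0.008 m and distance of each of jam_jar, corn_tin from where it was at the start of the episode below 0.03 m); the robot touches nothing.
It fails at once if a seasoning is tipped over (more than 0.6 rad) (angle between any of spice_jar, mustard_jar, pepper_mill, salt_shaker's own z axis and vertical above 0.6 rad).
It fails at once if the jam jar or the tin is moved more than 30 mm (distance of any of jam_jar, corn_tin from where it was at the start of the episode above 0.03 m).
It also fails if it takes over 96 s, if anything falls off the work surface, if the arm or the gripper's body presses on something with over 40 N, if the wrist force passes 120 N, or if a joint passes its speed limit or range.

## Working session

There is one attempt and no reset: what is moved stays moved. The work goes in short steps, each a Python script; the robot and the scene stay as the last script left them, time stands still between calls to the robot, and variables do not carry over. Pictures are saved under pics/ and viewed, at most 14 in all, crops included, and the job is handed in when it is done.

```bash
ls; mkdir -p pics; python3 - <<'E'
from bench import robot, solver, eyes
import cv2
for n in ("scene","top"):
    cv2.imwrite(f"pics/{n}0.png",eyes.read_camera(n)[:,:,::-1])
    m=eyes.camera_model(n);print(n,m["mtx"].tolist(),(-m["R"].T@m["t"]).round(3),m["R"].round(3).tolist())
print(robot.get_tool_rot(),robot.get_time())
E
```

```text
pics
scene [[472.23677835579065, 0.0, 326.47514717272776], [0.0, 472.23677835579065, 242.461155582797], [0.0, 0.0, 1.0]] [ 0.031 -0.657  0.833] [[0.872, -0.489, 0.022], [-0.322, -0.607, -0.726], [0.369, 0.626, -0.687]]
top [[538.231123067555, 0.0, 326.1722133063906], [0.0, 538.231123067555, 240.991415614801], [0.0, 0.0, 1.0]] [0.258 0.062 1.217] [[-0.013, -1.0, -0.009], [-0.989, 0.014, -0.148], [0.148, 0.007, -0.989]]
[-3.94303735e-01 -3.11623630e+00  2.50465636e-03] 0.1
```

View pics/top0.png

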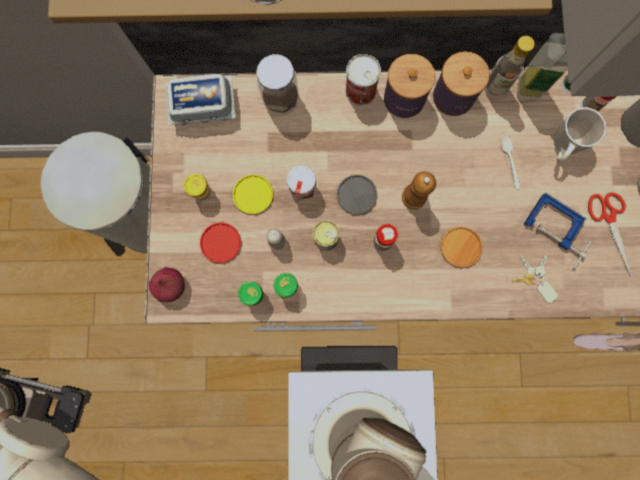

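View pics/scene0.png

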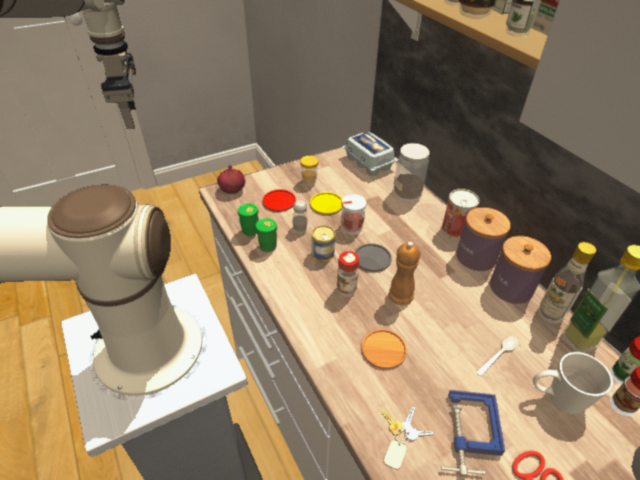

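Top view: mustard_jar candidates are the yellow lid (197,187) and the green lids (251,294), (286,285). The yellow lid fits, because the green ones are the look-alikes. The others are spice jar (386,236), mill (424,182), salt (275,238), jam jar (302,182) and tin (326,235). Coasters are yellow (253,195), red (220,243), grey (357,195) and wooden (462,248). I'll check these in an enlarged crop.

```bash
python3 - <<'E'
import cv2
a=cv2.imread("pics/top0.png")
cv2.imwrite("pics/c1.png",cv2.resize(a[160:310,175:335],None,fx=4,fy=4,interpolation=cv2.INTER_CUBIC)[:600])
cv2.imwrite("pics/c2.png",cv2.resize(a[150:280,300:490],None,fx=4,fy=4,interpolation=cv2.INTER_CUBIC))
E
```

```text
(no output)
```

View pics/c1.png

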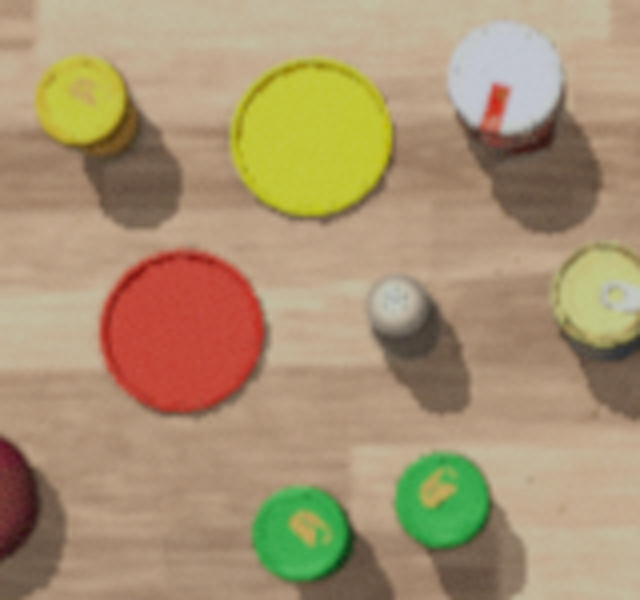

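View pics/c2.png

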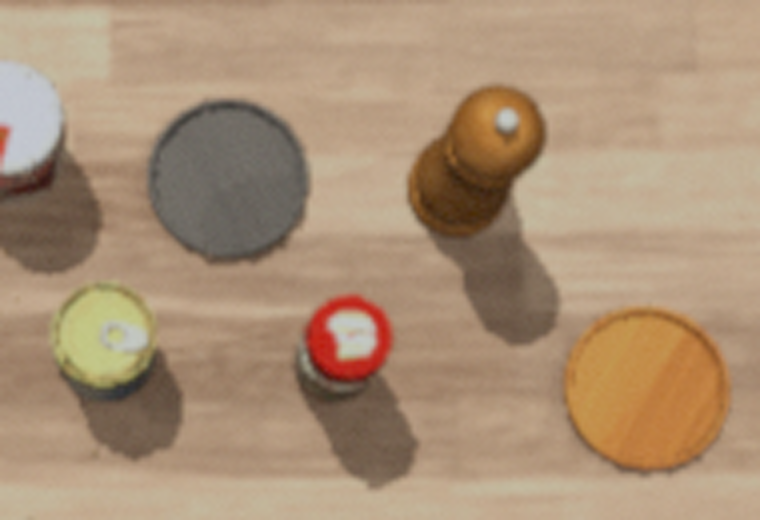

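```bash
cat > h.py <<'E'
from bench import robot, solver, eyes
import numpy as np, cv2
from scipy.spatial.transform import Rotation as Ro
M=eyes.camera_model
def ray(n,px,z):
    m=M(n); c=-m["R"].T@m["t"]; d=m["R"].T@np.linalg.inv(m["mtx"])@[*px,1]
    return c+d*(z-c[2])/d[2]
def proj(n,X):
    m=M(n); p=m["mtx"]@(m["R"]@X+m["t"]); return p[:2]/p[2]
A,B=(175,160),(300,150)
P=dict(mustard=(A,82,101,.075),yellow=(A,312,138,.009),jam=(A,505,80,.087),red=(A,183,331,.009),salt=(A,398,304,.083),
 tin=(B,104,336,.072),grey=(B,229,180,.009),wooden=(B,647,388,.009),mill=(B,496,135,.145),spice=(B,349,339,.106),
 g1=(A,302,534,.075),g2=(A,443,500,.075))
W={k:ray("top",(o[0]+u/4-.375,o[1]+v/4-.375),z) for k,(o,u,v,z) in P.items()}
E
python3 - <<'E'
from h import *
S=[]
a=cv2.imread("pics/scene0.png")
off=(200,140);c=cv2.resize(a[140:380,190:470],None,fx=2.5,fy=2.5,interpolation=cv2.INTER_CUBIC)
for k,w in W.items():
    p=proj("scene",w); print(k,w.round(3),"scene",p.round(1),"reach",np.hypot(*w[:2]).round(3))
    cv2.drawMarker(c,tuple(((p-[190,140])*2.5).astype(int)),(255,0,255),0,8,1)
cv2.imwrite("pics/s1.png",c)
for w,k in zip(["mill","mustard","spice","salt","wooden","yellow","red","grey"],range(8)):
    d={j:round(float(np.hypot(*(W[j]-W[w])[:2])),3) for j in W if j!=w}
    print(w,{j:v for j,v in d.items() if v<.15})
for y in (0,):
    print(Ro.from_rotvec(robot.get_tool_rot()).as_matrix().round(2).tolist())
E
```

```text
mustard [0.557 0.355 0.075] scene [307.8 160.7] reach 0.661
yellow [0.55  0.239 0.009] scene [325.2 202. ] reach 0.6
jam [0.562 0.124 0.087] scene [352.  201.8] reach 0.575
red [0.439 0.312 0.009] scene [277.9 199.3] reach 0.538
salt [0.441 0.182 0.083] scene [299.1 204.2] reach 0.477
tin [0.445 0.072 0.072] scene [321.6 232.8] reach 0.451
grey [ 0.546 -0.001  0.009] scene [370.8 256.3] reach 0.546
wooden [ 0.422 -0.234  0.009] scene [382.5 347. ] reach 0.482
mill [ 0.535 -0.13   0.145] scene [406.  250.9] reach 0.55
spice [ 0.436 -0.056  0.106] scene [346.7 257.5] reach 0.44
g1 [0.32  0.233 0.075] scene [246.6 209.4] reach 0.396
g2 [0.337 0.158 0.075] scene [265.  224.7] reach 0.372
mill {'grey': 0.13, 'spice': 0.123}
mustard {'yellow': 0.116, 'red': 0.126}
spice {'tin': 0.128, 'grey': 0.122, 'mill': 0.123}
salt {'yellow': 0.124, 'jam': 0.134, 'red': 0.13, 'tin': 0.11, 'g1': 0.132, 'g2': 0.107}
wooden {}
yellow {'mustard': 0.116, 'jam': 0.116, 'red': 0.133, 'salt': 0.124}
red {'mustard': 0.126, 'yellow': 0.133, 'salt': 0.13, 'g1': 0.143}
grey {'jam': 0.125, 'tin': 0.124, 'mill': 0.13, 'spice': 0.122}
[[-0.97, 0.25, -0.0], [0.25, 0.97, -0.0], [0.0, -0.0, -1.0]]
```

View pics/s1.png

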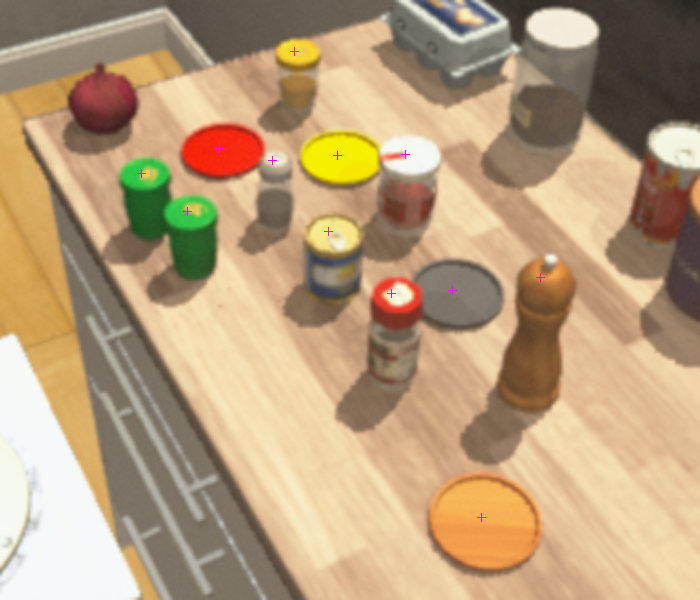

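Top-view positions reproject onto the right objects in the scene view, with a steady offset of about 3 mm. Reach and sizes are plausible. I'll move the mill first.

```bash
cat >> h.py <<'E'
G=.019
def rot(p):
    a=np.arctan2(p[1],p[0]); s,c=np.sin(a),np.cos(a)
    return Ro.from_matrix(np.array([[-s,c,0],[c,s,0],[0,0,-1]]).T.T if False else np.array([[-s,c,0],[c,s,0],[0,0,-1.]])).as_rotvec()
def at(p,z): return [p[0],p[1],z-G]
def pick(k,gz,op,lift=.13):
    p=W[k]; o=rot(p)
    robot.move_ptp(at(p,max(gz+lift,.24)),o); robot.move_gripper(op)
    robot.move_l(at(p,gz),vel=.15); robot.move_gripper(0)
    print(k,"opening",robot.get_opening(),"F",robot.get_finger_force())
    robot.move_l(at(p,gz+lift),vel=.15)
    print("held",robot.get_opening(),robot.get_contact_force(),robot.get_time())
def place(k,gz,op,lift=.13,rel=.001):
    p=W[k]; robot.move_l(at(p,gz+lift),vel=.22,attitude=rot(p))
    robot.move_l(at(p,gz+.03),vel=.2); robot.move_l(at(p,gz+.004+rel),vel=.04); robot.dwell(.2)
    print("opening before release",robot.get_opening(),robot.get_contact_force())
    robot.move_gripper(op); robot.move_l(at(p,max(gz+.11,.24)),vel=.2)
    print(robot.get_time())
def snap(n,f): cv2.imwrite(f"pics/{f}.png",eyes.read_camera(n)[:,:,::-1])
E
sed -i 's/np.array(\[\[-s,c,0\],\[c,s,0\],\[0,0,-1\]\]).T.T if False else //' h.py
python3 - <<'E'
from h import *
pick("mill",.141,.075); place("wooden",.141,.075); snap("top","top1"); snap("wrist","w1")
a=cv2.imread("pics/top1.png")
cv2.imwrite("pics/t1.png",cv2.resize(a[150:300,340:500],None,fx=4,fy=4,interpolation=cv2.INTER_CUBIC))
E
```

```text
mill opening 0.046736743151998446 F 30.003723668123712
held 0.04674862971522018 [-0.56594235  1.09012847 -2.75756546] 5.9083
opening before release 0.04660907283290692 [-0.36451523 -0.29202587 -1.78872631]
9.6417
```

View pics/t1.png

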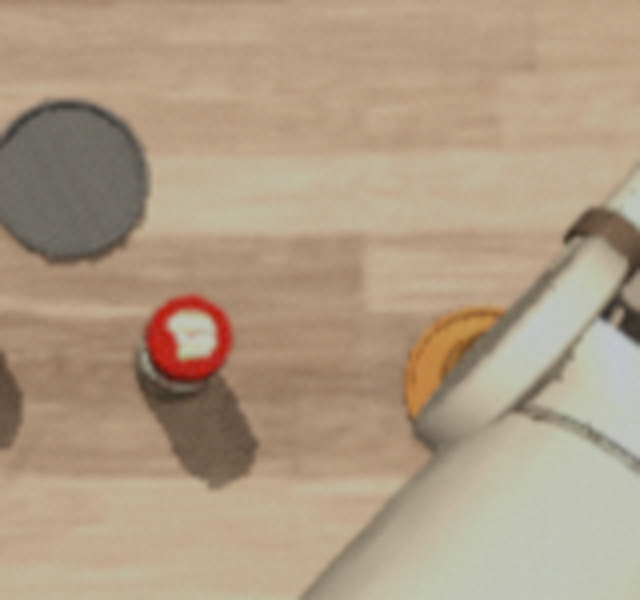

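View pics/w1.png

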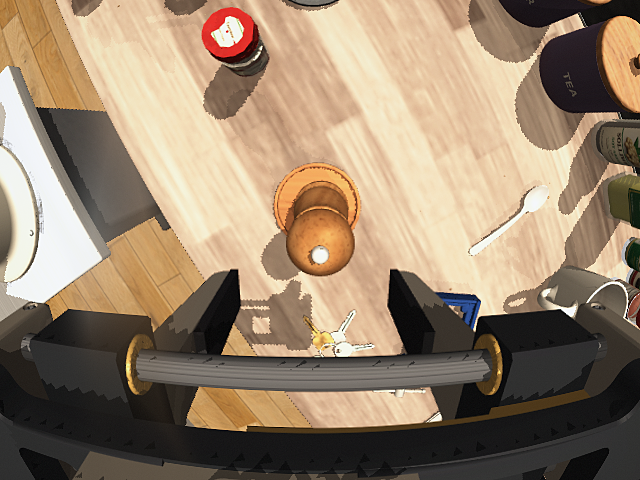

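The mill stands upright inside the wooden coaster: coaster around (317,203), mill head (320,242) in the wrist picture. Now the other three.

```bash
python3 - <<'E'
from h import *
pick("mustard",.035,.08); place("yellow",.035,.075)
pick("spice",.06,.075); snap("scene","s2"); place("red",.06,.07)
pick("salt",.048,.075); place("grey",.048,.07)
robot.goto_joints([1.109,.158,1.597,0,1.386,-.21]); snap("top","top2"); snap("scene","s3"); print(robot.get_time())
a=cv2.imread("pics/top2.png")
cv2.imwrite("pics/t2.png",cv2.resize(a[150:310,180:490],(775,400),interpolation=cv2.INTER_CUBIC))
a=cv2.imread("pics/s3.png")
cv2.imwrite("pics/s3c.png",cv2.resize(a[140:380,190:470],None,fx=2.5,fy=2.5,interpolation=cv2.INTER_CUBIC))
for c,o,z in (("wooden","mill",.149),("yellow","mustard",.079),("red","spice",.110),("grey","salt",.087)):
    print(o,"expected top px in t2",(2.5*(proj("top",[*W[c][:2],z])-[180,150])).round(0))
E
```

```text
mustard opening 0.04670982170781964 F 30.000056326389313
held 0.047501627388090634 [-0.43902559 -1.04036952 -2.50245376] 15.325
opening before release 0.04694575780436926 [-0.08565517  0.03671807 -1.86092692]
19.3583
spice opening 0.043811729521517885 F 29.910388671560213
held 0.04349942807340896 [-0.30058151 -0.16851933 -0.99712247] 23.725
opening before release 0.0436085421358792 [-0.3231156  -0.30846335 -0.84611267]
28.8083
salt opening 0.04017155812356145 F 29.993007355369627
held 0.04040710901619536 [-0.10766294 -0.33279158 -1.05142971] 32.7583
opening before release 0.04006765980573791 [ 0.07678984 -1.0412483  -1.30052908]
37.175
39.7167
mill expected top px in t2 [745. 218.]
mustard expected top px in t2 [170.  91.]
spice expected top px in t2 [ 76. 213.]
salt expected top px in t2 [446.  90.]
```

View pics/t2.png

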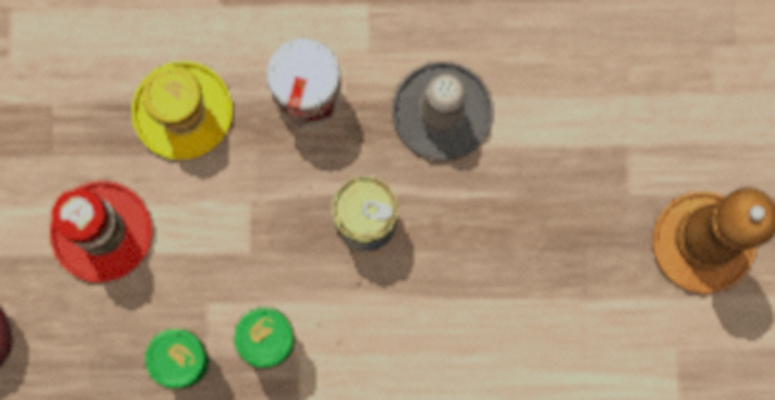

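View pics/s3c.png

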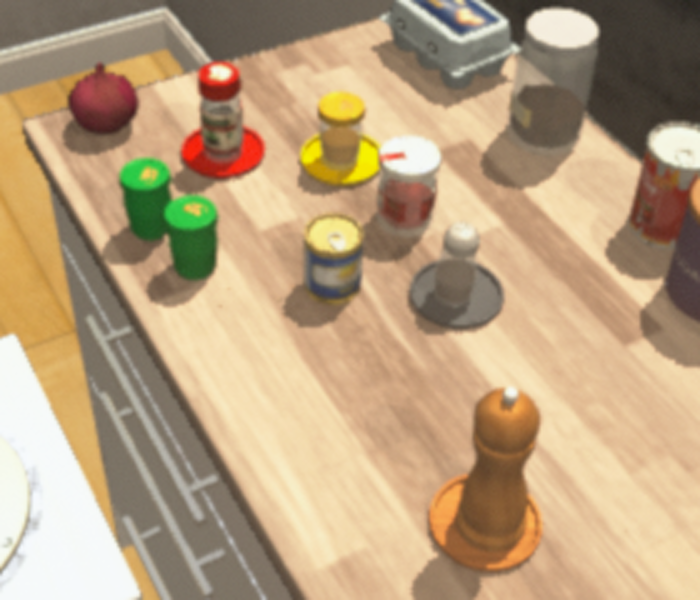

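All four stand upright within their rims. Measured lid and cap centres are within about 6 mm of the coaster centres: mustard (173,97), spice (79,215), salt (444,95), mill (746,218). The jam jar and tin have not moved.

```bash
python3 -c "
from bench import robot
print(robot.finish_job())"
```

```text
the job is handed in; nothing more can be done
None
```

The job is handed in at about 40 s: all four seasonings stand upright on their own coasters, about 6 mm or less off centre in the last pictures, with the jam jar and tin where they stood; no verdict was returned.

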